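# Re-seat the bottle and two vials in their own shaker blocks

### The job

The blocks on the shaker were changed round and now the bottle and both vials stand in the wrong ones: move each of the three into the block whose bore was made for its diameter, standing upright and right down on the bottom of the bore, so that nothing is thrown off when the shaker starts. You may set one on a clear spot of the bench meanwhile; do not tip any of them over, and leave the card box, the tape roll and the marker beside the shaker where they are.

Things in the scene. Friction and masses are not known exactly. Their poses are not given: they have to be found in the camera images.
- dropper_bottle: soft red squeeze bottle with an amber pointed nozzle, standing upright, 106 mm tall, about 85 g. Red body 39 mm across at the foot, 41 to 43 mm from 6 to 48 mm height, then narrowing; amber cap 30 mm across from 67 to 80 mm height, tapering above. Origin: centre of its underside, z up. At the start it stands perched on top of block_narrow, over the bore that is too small for it.
- squat_vial: wide short vial with a white ribbed screw cap, 30 mm across and 36 mm tall, about 20 g (cap: top 7 mm, 28 mm across). Origin: centre of its underside, z up. At the start it stands loosely in the bore of block_wide, 20 mm of it above the block.
- slim_vial: slender vial with a blue screw cap, 22 mm across and 48 mm tall, about 18 g (cap: top 10 mm, 20 mm across). Origin: centre of its underside, z up. At the start it stands loosely in the bore of block_middle, 32 mm of it above the block.
- block_wide: aluminium block fixed on the shaker's carrying plate, 102 x 78 x 28 mm (its x, y, z), with one round bore in the middle, 48 mm in diameter and 16 mm deep, with a 5 mm wide 45-degree bevel round its mouth (within the 16 mm): made for the bottle. Origin: centre of its underside; the floor of the bore is 12 mm and the top face 28 mm above it. Its y axis runs along the row of three blocks.
- block_middle: aluminium block like block_wide (102 x 78 x 28 mm, bore 16 mm deep, floor 12 mm and top 28 mm above the origin at the centre of its underside), but with a bevelled bore 35 mm in diameter: made for the squat vial.
- block_narrow: aluminium block like block_wide (102 x 78 x 28 mm, bore 16 mm deep, floor 12 mm and top 28 mm above the origin at the centre of its underside), but with a bevelled bore 26 mm in diameter: made for the slim vial. At the start the bottle stands over its bore.
- shaker: bench shaker, off, fixed: low white housing 190 x 276 x 34 mm (x, y, z), grey control strip with a knob along its front (-x) edge, dark carrying plate 44 mm up with the three blocks in a row along y, 82 mm apart, in any order. Origin: centre of its underside; x to its back, y along the row to the left. The bench left and right of it, 200 mm from its centre along y and 60 mm before the centre (-x), is clear.
- card_box: white card box with a lid, 60 x 85 x 35 mm (x, y, z), lying left (+y) of the shaker, towards its back; not to be moved. Origin: centre of its underside.
- tape_roll: orange roll of tape lying flat, 72 mm across and 19 mm high, right (-y) of the shaker, towards its back; not to be moved. Origin: centre of its underside.
- marker: marker pen, white with a black cap, 135 x 14 x 15 mm, lying on the bench in front of the shaker; not to be moved. Origin: centre of its underside, its length along its x axis.

How it is judged:
At the end, for the whole second after the job is handed in: The bottle stands in block_wide, the squat vial in block_middle and the slim vial in block_narrow: each within 8 mm of the bore's axis, its underside no more than 3 mm above the floor of the bore, within 0.12 rad of upright, released and at rest (horizontal distance between dropper_bottle and block_wide below 0.008 m and z of dropper_bottle in the frame of block_wide below 0.015 m and angle between each of dropper_bottle, squat_vial, slim_vial's own z axis and vertical below 0.12 rad and linear speed of each of dropper_bottle, squat_vial, slim_vial below 0.02 m/s and horizontal distance between squat_vial and block_middle below 0.008 m and z of squat_vial in the frame of block_middle below 0.015 m and horizontal distance between slim_vial and block_narrow below 0.008 m and z of slim_vial in the frame of block_narrow below 0.015 m); the robot touches nothing.
It fails at once if one of the three containers is tipped over (leans more than 0.8 rad) (angle between any of dropper_bottle, squat_vial, slim_vial's own z axis and vertical above 0.8 rad).
It fails at once if the card box, the tape roll or the marker is shifted by more than 30 mm (distance of any of card_box, tape_roll, marker from where it was at the start of the episode above 0.03 m).
It also fails if it takes over 106 s, if anything falls off the work surface, if the arm or the gripper's body presses on something with over 40 N, if the wrist force passes 120 N, or if a joint passes its speed limit or range.

### The arm

A 6-joint arm with a two-finger parallel gripper is mounted at the origin on a cart in front of the work surface, level with it; the furniture and walls round the work are solid. World frame = base frame: x ahead of the robot, y to its left, z up, the work surface at z = 0. Lengths are in m, angles in rad, forces in N, time in s.
With the tool pointing down it reaches from about 0.3 to 0.775 m from the base axis. Payload 14.6 kg.
Tool frame: the origin (TCP) lies on the centre line of the jaws, within the pads' length; the fingertips stand ctrl.tcp_to_tips ahead of it and the grasp point (between the pads) lies 2 mm behind it (ctrl.tcp_to_tips is the distance from the TCP to the fingertips, in m); z points along the fingers, y is the line along which they close (so a half turn about z gives the same grasp; the last joint's range is limited). The gripper opens to 94 mm and grips with 3 to 60 N. Pads are 16 mm wide; open, the fingers measure 119 mm over their backs; the gripper's body (75 mm by 177 mm) begins 78 mm behind the grasp point.
Start: joints at [-0.067, 0.3, 1.521, -0, 1.321, -0.067], TCP at [0.55, -0, 0.189] pointing down, gripper open.
Joint ranges: [-3.03, 3.03], [-0.79, 2.21], [0.23, 2.52], [-1.04, 4.18], [0, 3.07], [-2.55, 2.55]. Speed limits (rad/s): [2.22, 2.22, 2.57, 3.14, 3.14, 3.14].

### API

Orientations are given as [roll, pitch, yaw] about the fixed x, y, z axes, in that order (R = Rz(yaw) Ry(pitch) Rx(roll)).
In Python, from station import telemetry, viewer, hand_in, ctrl gives the robot as it stands.
- The arm moves only by the tool step_arm, never from a script. Its argument "plan" is a list of rows, each an object of numbers: "dx", "dy", "dz": the shift along the tool's x, y, z scaled (see below); "rx", "ry", "rz": the turn, a rotation vector about the tool's x, y, z scaled (see below); "claw": the closure, from 0 (fully open) to 1 (shut). In form: [{"dx": .., "dy": .., "dz": .., "rx": .., "ry": .., "rz": .., "claw": ..}, ...]. A call has 1 to 10 rows; each row shifts and turns the commanded pose from where the row before left it, along the tool's axes as they then stand; what a row does not reach is not made up. The controller multiplies each number of a shift by 0.1 m and each number of a turn by 90 degrees. A row lasts 1/10 s, in which the tool goes at most 50 mm and 8.59 degrees, less where a joint would pass 70% of its speed; a pose out of reach is approached as far as the arm can. A call with a number of a shift or a turn outside -1 to 1 is refused whole. A call with a gripper value outside its range is refused whole. The fingers move at their own pace and stop on an object; "grip_force" is the grip in N (left out, the last holds). Time passes only in rows, so rows that do not move let the fingers close. It gives the time, the measured TCP pose, the force, the opening and the grip force at its end, in the units of the state.
- telemetry.get_obs(): the state, without advancing time (a new reading comes with each control period).
- viewer.camera(name): name is "scene" or "side" or "wrist"; returns a dict with "img" (400x640x3 uint8, red, green, blue), "z_map" (400x640 float32, m along the optical axis (not along the pixel's ray), 0 where there is no reading), "fx", "fy", "cx", "cy" (pixels), "R" (3x3) and "t" (3): a world point X has camera coordinates R X + t; the wrist camera has in their place "tool_from_camera" (4x4, takes a point from camera to tool coordinates, whose origin is the TCP and whose axes are the flange's). Camera axes: x right, y down, z forward; pixel columns grow to the right and rows downward; lengths in m; the calibration is good to about 2 mm. A picture is of the moment at which its call begins: read the wrist's pose just before it.
- hand_in(): hands the job in; it is judged then, once.
Trained networks look in a picture, given as the dict that the camera call returned (one of the last four; its "shot" number tells which), for a name from the list of things; names that differ only in an ending like _2 or _b are one class to them, and where a whole thing is asked for, a point or a joint stands for the part that bears it (a point fixed in the world has none). Each returns a list of dicts, best first, with "score" (0 to 1); they miss things now and then, are a little off and sometimes report something else, mostly with a low value. They report only what shows in the picture. A call takes as long as a camera call.
- viewer.recognise(target, picture): "rect" ([left, top, right, bottom] in pixels, round what is visible of it).
The state is a dict: "time_s": time; "qpos": joint angles; "joint_vel": joint speeds; "tau": joint torques, N m; "ee_pos": TCP position; "eef_rot": TCP orientation; "force": force on the tool from outside, world axes, zero at the start; "moment": the same for the moment, N m; "grip_width": finger opening in m; "grip_force": force on a finger pad.
Only numpy, scipy, OpenCV 4.12 (cv2) and the standard library are available. Lean on these libraries where they do the work, as an engineer would, in place of code of your own. Each camera call takes 0.05 s, during which the arm holds its last target. There are 200 camera calls.

## Working session

There is one attempt and no reset: what is moved stays moved. The work goes in short steps, Python scripts to look and compute and a tool call to move; the robot and the scene stay as the last step left them, time stands still between calls to the robot, and variables do not carry over. Pictures are saved under pics/ and viewed, at most 14 in all, crops included, and the job is handed in when it is done.

Besides the shell and the picture viewer there is one more tool, called after "Request:" as name([rows], argument=value, ...), one row to a line, values as JSON. step_arm: Moves the arm, as the interface text tells. Shifts and turns lie within -1 to 1; 1 stands for 0.1 m of shift or 90 degrees of turn. Its arguments: {"type":"object","properties":{"plan":{"type":"array"},"grip_force":{"type":"number"}},"required":["plan"]}

```bash
mkdir -p pics; ls; cat > h.py <<'E'
from station import telemetry, viewer, hand_in, ctrl
import numpy as np, cv2
def snap(n,f=None):
    o=telemetry.get_obs(); p=viewer.camera(n)
    if f: cv2.imwrite(f'pics/{f}.png',p['img'][:,:,::-1])
    return o,p
def cloud(p):
    z=p['z_map']; v,u=np.mgrid[:z.shape[0],:z.shape[1]]
    c=np.stack([(u-p['cx'])/p['fx']*z,(v-p['cy'])/p['fy']*z,z],-1)
    w=(c-p['t'])@p['R']; w[z==0]=np.nan
    return w
E
python3 - <<'E'
from h import *
print(ctrl.tcp_to_tips, telemetry.get_obs())
for n in ('scene','side'):
    o,p=snap(n,n+'0'); w=cloud(p)
    for t in 'dropper_bottle squat_vial slim_vial block_wide block_middle block_narrow shaker card_box tape_roll marker'.split():
        for r in viewer.recognise(t,p)[:2]:
            l,a,b,d=map(int,r['rect']); q=w[a:d,l:b].reshape(-1,3)
            print(n,t,round(r['score'],2),[l,a,b,d],np.nanmedian(q,0).round(3))
E
```

```text
pics
0.017 {'time_s': 0.0, 'qpos': array([-6.66116045e-02,  3.00496550e-01,  1.52161739e+00, -4.43486286e-05,
        1.32073684e+00, -6.65842794e-02]), 'joint_vel': array([ 0.00028867, -0.00031018,  0.00084669,  0.00081597,  0.00026684,
        0.0006576 ]), 'tau': array([-1.53750298e-03, -5.31805658e+01, -3.52735734e+01,  7.07558286e-02,
        2.43994006e-02, -4.79655944e-05]), 'ee_pos': array([ 5.49690164e-01, -9.94815319e-07,  1.88757041e-01]), 'eef_rot': array([-3.14033446e+00, -4.08490837e-05,  1.57077998e+00]), 'force': array([-0.36805224,  0.77207514,  0.11484822]), 'moment': array([0.01777278, 0.00414057, 0.0181248 ]), 'grip_force': 0.0, 'grip_width': 0.09428799434133119}
scene dropper_bottle 0.81 [326, 169, 346, 216] [ 0.575 -0.145  0.103]
scene dropper_bottle 0.35 [314, 166, 321, 181] [0.603 0.016 0.094]
scene slim_vial 0.65 [311, 168, 321, 180] [0.603 0.018 0.085]
scene block_wide 0.95 [302, 185, 352, 209] [ 0.569 -0.086  0.075]
scene block_middle 0.81 [295, 170, 337, 193] [0.585 0.014 0.074]
scene block_narrow 0.84 [312, 199, 364, 233] [ 0.568 -0.157  0.073]
scene bloc
[... 305 characters left out ...]
6]
scene marker 0.6 [252, 221, 276, 260] [ 0.417 -0.078  0.002]
side dropper_bottle 0.69 [306, 192, 327, 230] [ 0.576 -0.147  0.103]
side slim_vial 0.69 [313, 170, 324, 183] [0.606 0.018 0.084]
side block_wide 0.86 [296, 189, 340, 216] [ 0.581 -0.075  0.072]
side block_wide 0.21 [317, 272, 351, 306] [ 0.591 -0.284  0.015]
side block_middle 0.96 [298, 173, 336, 194] [0.6   0.014 0.071]
side block_narrow 0.78 [293, 212, 338, 243] [ 0.57  -0.156  0.071]
side shaker 0.67 [267, 175, 346, 261] [ 0.557 -0.111  0.041]
side card_box 0.95 [324, 156, 347, 180] [0.672 0.123 0.035]
side tape_roll 0.64 [317, 272, 352, 304] [ 0.593 -0.281  0.016]
side marker 0.56 [246, 218, 252, 258] [ 0.411 -0.09   0.001]
```

```bash
python3 - <<'E'
from h import *
o,p=snap('wrist','w0')
print(p['tool_from_camera'].round(3),p['fx'],p['cx'],p['cy'])
a=cv2.imread('pics/scene0.png')[140:300,230:410]; b=cv2.imread('pics/side0.png')[140:300,230:410]
c=np.hstack([cv2.resize(x,None,fx=2.2,fy=2.2,interpolation=2) for x in(a,b)])
cv2.imwrite('pics/c.png',np.vstack([c,cv2.resize(p['img'][:,:,::-1],(396,248)).repeat(1,0) if 0 else np.zeros((0,c.shape[1],3),np.uint8)]))
E
```

```text
[[-0.001 -0.97  -0.245  0.07 ]
 [ 1.    -0.001  0.001 -0.002]
 [-0.001 -0.245  0.97  -0.196]
 [ 0.     0.     0.     1.   ]] 303.23860790557154 317.87649081240943 199.7176212411668
```

View pics/w0.png

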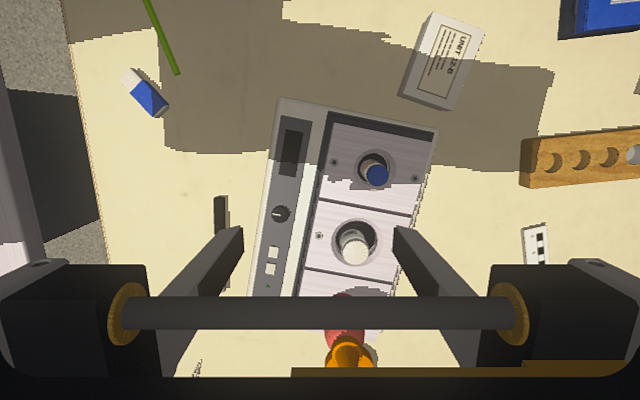

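View pics/c.png

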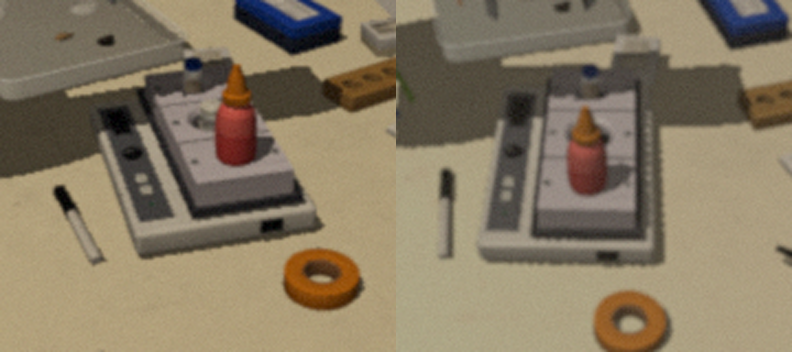

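Request:
step_arm([
  {"dz": -0.4},
  {"dz": -0.4},
  {"dz": -0.4},
  {"dx": -0.4,"dy": 0.05},
  {"dx": -0.4,"dy": 0.05},
  {"dx": -0.4,"dy": 0.05},
  {"dx": -0.4},
  {"dx": -0.1},
  {"dx": 0},
])

```text
$.plan[0]: bad value
```

```bash
cat >> h.py <<'E'
from scipy.spatial.transform import Rotation as Ro
def wcloud(o,p):
    z=p['z_map']; v,u=np.mgrid[:z.shape[0],:z.shape[1]]
    c=np.stack([(u-p['cx'])/p['fx']*z,(v-p['cy'])/p['fy']*z,z,np.ones_like(z)],-1)
    t=(c@p['tool_from_camera'].T)[...,:3]
    w=Ro.from_euler('xyz',o['eef_rot']).apply(t.reshape(-1,3)).reshape(t.shape)+o['ee_pos']
    w[z==0]=np.nan
    return w
def topmap(w,z0,z1,box,s=0.0005):
    m=(w[...,2]>z0)&(w[...,2]<z1)&(w[...,0]>box[0])&(w[...,0]<box[1])&(w[...,1]>box[2])&(w[...,1]<box[3])
    return w[m]
E
python3 - <<'E'
from h import *
o,p=snap('wrist','w1'); print(o['time_s'],o['ee_pos'],o['eef_rot'])
w=wcloud(o,p); np.save('w1.npy',w)
for t in 'dropper_bottle squat_vial slim_vial block_wide block_middle block_narrow'.split():
    print(t,[(round(r['score'],2),np.round(r['rect'])) for r in viewer.recognise(t,p)[:1]])
q=topmap(w,.066,.078,(.45,.72,-.26,.12))
print(len(q),np.median(q[:,2]),cv2.minAreaRect(q[:,:2].astype(np.float32)))
for a,b in((.095,.2),(.08,.15)):
    pass
E
```

```text
1.15 [5.49991591e-01 2.14029623e-05 1.89343915e-01] [-3.14158045e+00 -4.75828551e-05  1.57082244e+00]
dropper_bottle [(0.89, array([324., 296., 368., 366.]))]
squat_vial [(0.56, array([324., 348., 374., 368.]))]
slim_vial [(0.62, array([362., 156., 388., 187.]))]
block_wide [(0.86, array([304., 191., 409., 283.]))]
block_middle [(0.67, array([319., 122., 429., 214.]))]
block_narrow [(0.7, array([298., 265., 388., 343.]))]
13233 0.07290603445851157 ((0.5906588435173035, -0.05767165124416351), (0.24262696504592896, 0.10246586799621582), 78.75540161132812)
```

View pics/w1.png

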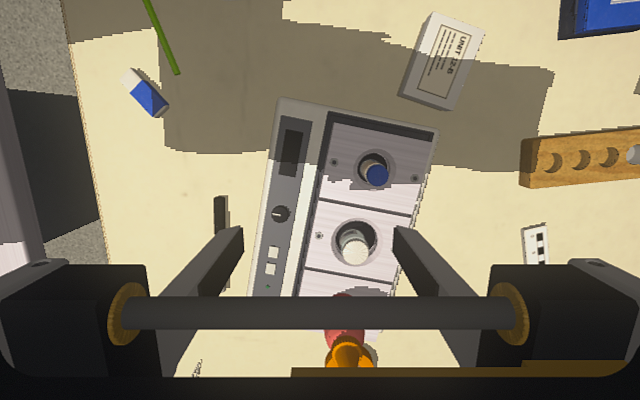

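Request:
step_arm([
  {"dx": 0,"dy": 0,"dz": -0.4,"rx": 0,"ry": 0,"rz": 0.0625,"claw": 0},
  {"dx": 0,"dy": 0,"dz": -0.4,"rx": 0,"ry": 0,"rz": 0.0625,"claw": 0},
  {"dx": 0,"dy": 0,"dz": -0.4,"rx": 0,"ry": 0,"rz": 0,"claw": 0},
  {"dx": -0.4,"dy": 0.12,"dz": 0,"rx": 0,"ry": 0,"rz": 0,"claw": 0},
  {"dx": -0.4,"dy": 0.12,"dz": 0,"rx": 0,"ry": 0,"rz": 0,"claw": 0},
  {"dx": -0.4,"dy": 0.12,"dz": 0,"rx": 0,"ry": 0,"rz": 0,"claw": 0},
  {"dx": -0.34,"dy": 0.1,"dz": 0,"rx": 0,"ry": 0,"rz": 0,"claw": 0},
  {"dx": 0,"dy": 0,"dz": 0,"rx": 0,"ry": 0,"rz": 0,"claw": 0},
  {"dx": 0,"dy": 0,"dz": 0,"rx": 0,"ry": 0,"rz": 0,"claw": 0},
])

```text
time_s: 2.4
ee_pos: [0.565, -0.1604, 0.3091]
eef_rot: [-3.141, -0.0, 1.373]
force: [0.3, 0.6, 0.4]
grip_width: 0.0939
grip_force: 0.0
```

```bash
python3 - <<'E'
from h import *
o,p=snap('wrist','w2'); print(o['time_s'],o['ee_pos'],o['eef_rot'])
w=wcloud(o,p); np.save('w2.npy',w)
q=topmap(w,.066,.078,(.45,.72,-.26,.12))
print(len(q),np.median(q[:,2]),cv2.minAreaRect(q[:,:2].astype(np.float32)))
c=dict(zip(('mid','wide','nar'),((.6067,.0228),(.5907,-.0577),(.5747,-.1381))))
for n,z in (('mid',(.098,.112)),('wide',(.087,.1)),('nar',(.130,.156)),('nar',(.078,.12))):
    x,y=c[n]; q=topmap(w,*z,(x-.025,x+.025,y-.025,y+.025))
    print(n,len(q),q.min(0).round(4),q.max(0).round(4),np.median(q,0).round(4),cv2.minEnclosingCircle(q[:,:2].astype(np.float32)) if len(q) else 0)
E
```

```text
2.4 [ 0.56497849 -0.16037434  0.30907567] [-3.14113940e+00 -2.81638036e-04  1.37320800e+00]
10963 0.07306471433601924 ((0.5903056859970093, -0.06015363335609436), (0.23613350093364716, 0.10236196964979172), 78.75457763671875)
mid 270 [0.5944 0.0124 0.0982] [0.6141 0.032  0.108 ] [0.6042 0.022  0.1051] ((0.6043405532836914, 0.022453032433986664), 0.01019201334565878)
wide 370 [ 0.5741 -0.0742  0.0895] [ 0.6011 -0.0472  0.0956] [ 0.5874 -0.0605  0.0931] ((0.5875651240348816, -0.060515694320201874), 0.013839173130691051)
nar 405 [ 0.5576 -0.1548  0.1301] [ 0.5923 -0.1208  0.1559] [ 0.5757 -0.1319  0.1477] ((0.574800968170166, -0.13815096020698547), 0.017995502799749374)
nar 87 [ 0.5537 -0.1551  0.0839] [ 0.5964 -0.1165  0.1199] [ 0.5766 -0.1205  0.115 ] ((0.575001060962677, -0.13709017634391785), 0.021444736048579216)
```

View pics/w2.png

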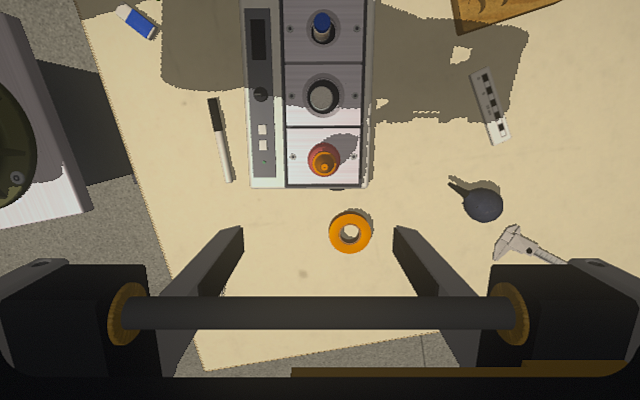

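Request:
step_arm([
  {"dx": 0.4,"dy": 0.03,"dz": 0,"rx": 0,"ry": 0,"rz": 0,"claw": 0},
  {"dx": 0.4,"dy": 0,"dz": 0,"rx": 0,"ry": 0,"rz": 0,"claw": 0},
  {"dx": 0.4,"dy": 0,"dz": 0.2,"rx": 0,"ry": 0,"rz": 0,"claw": 0},
  {"dx": 0.4,"dy": 0,"dz": 0.2,"rx": 0,"ry": 0,"rz": 0,"claw": 0},
  {"dx": 0.27,"dy": 0,"dz": 0.3,"rx": 0,"ry": 0,"rz": 0,"claw": 0},
  {"dx": 0,"dy": 0,"dz": 0.4,"rx": 0,"ry": 0,"rz": 0,"claw": 0},
  {"dx": 0,"dy": 0,"dz": 0.4,"rx": 0,"ry": 0,"rz": 0,"claw": 0},
  {"dx": 0,"dy": 0,"dz": 0.3,"rx": 0,"ry": 0,"rz": 0,"claw": 0},
  {"dx": 0,"dy": 0,"dz": 0.2,"rx": 0,"ry": 0,"rz": 0,"claw": 0},
  {"dx": 0,"dy": 0,"dz": 0,"rx": 0,"ry": 0,"rz": 0,"claw": 0},
])

```text
time_s: 3.45
ee_pos: [0.6029, 0.0241, 0.1069]
eef_rot: [-3.137, 0.001, 1.376]
force: [0.3, 0.8, 0.4]
grip_width: 0.0944
grip_force: 0.0
```

Request:
step_arm([
  {"dx": -0.01,"dy": 0.015,"dz": 0.13,"rx": 0,"ry": 0,"rz": 0,"claw": 0},
  {"dx": 0,"dy": 0,"dz": 0,"rx": 0,"ry": 0,"rz": 0,"claw": 0.4},
  {"dx": 0,"dy": 0,"dz": 0,"rx": 0,"ry": 0,"rz": 0,"claw": 0.6},
  {"dx": 0,"dy": 0,"dz": 0,"rx": 0,"ry": 0,"rz": 0,"claw": 0.7},
  {"dx": 0,"dy": 0,"dz": 0,"rx": 0,"ry": 0,"rz": 0,"claw": 0.8},
  {"dx": 0,"dy": 0,"dz": 0,"rx": 0,"ry": 0,"rz": 0,"claw": 0.9},
  {"dx": 0,"dy": 0,"dz": 0,"rx": 0,"ry": 0,"rz": 0,"claw": 0.9},
  {"dx": 0,"dy": 0,"dz": 0,"rx": 0,"ry": 0,"rz": 0,"claw": 0.9},
  {"dx": 0,"dy": 0,"dz": 0,"rx": 0,"ry": 0,"rz": 0,"claw": 0.9},
], grip_force=8)

```text
time_s: 4.35
ee_pos: [0.6058, 0.0215, 0.0964]
eef_rot: [-3.142, -0.0, 1.374]
force: [-0.1, 0.4, 0.2]
grip_width: 0.0332
grip_force: 0.0
```

Request:
step_arm([
  {"dx": 0,"dy": 0,"dz": 0,"rx": 0,"ry": 0,"rz": 0,"claw": 0.9},
  {"dx": 0,"dy": 0,"dz": 0,"rx": 0,"ry": 0,"rz": 0,"claw": 0.9},
  {"dx": 0,"dy": 0,"dz": 0,"rx": 0,"ry": 0,"rz": 0,"claw": 0.9},
  {"dx": 0,"dy": 0,"dz": 0,"rx": 0,"ry": 0,"rz": 0,"claw": 0.9},
  {"dx": 0,"dy": 0,"dz": 0,"rx": 0,"ry": 0,"rz": 0,"claw": 0.9},
], grip_force=8)

```text
time_s: 4.85
ee_pos: [0.6057, 0.0215, 0.0963]
eef_rot: [-3.142, 0.0, 1.374]
force: [0.5, -0.7, -0.3]
grip_width: 0.0094
grip_force: 0.0
```

```bash
python3 - <<'E'
from h import *
o,p=snap('wrist','w3')
q=snap('scene')[1]['img'][140:240,260:380,::-1]; r=snap('side')[1]['img'][140:240,260:380,::-1]
cv2.imwrite('pics/c3.png',np.vstack([np.hstack([cv2.resize(x,(320,266),interpolation=2) for x in(q,r)]),p['img'][60:380,:,::-1]]))
E
```

```text
(no output)
```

View pics/c3.png

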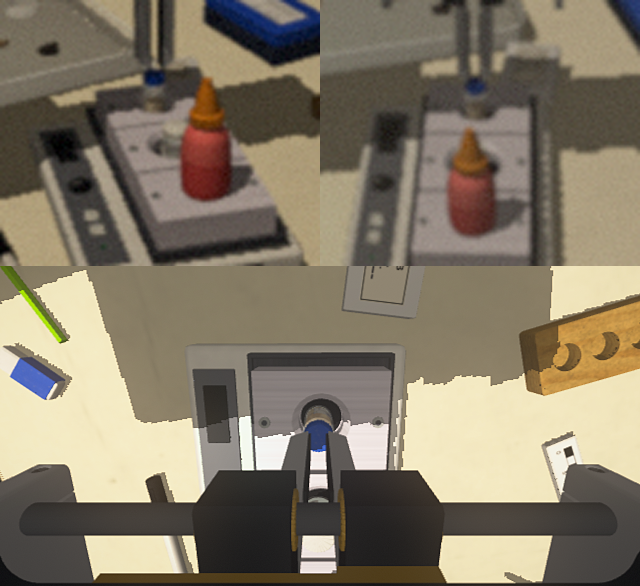

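```bash
python3 - <<'E'
from h import *
o,p=snap('wrist'); w=wcloud(o,p)
print(o['ee_pos'],o['grip_width'])
R=Ro.from_euler('xyz',o['eef_rot'])
t=R.inv().apply((w-o['ee_pos']).reshape(-1,3)).reshape(w.shape)
for v in range(200,340,8): print(v,[(u,*(t[v,u]*1000).round(0).astype(int)) if np.isfinite(t[v,u,0]) else u for u in (304,312,318,324,334)])
for n in('scene','side'):
    o,p=snap(n); w2=cloud(p)
    q=topmap(w2,.08,.3,(.57,.64,-.01,.08)); 
    for a in np.arange(.08,.15,.005):
        s=q[(q[:,2]>=a)&(q[:,2]<a+.005)]
        if len(s): print(n,round(a,3),len(s),s.min(0).round(3),s.max(0).round(3))
E
```

```text
[0.60574799 0.0215277  0.09632108] 0.009367836306971931
200 [(304, np.int64(10), np.int64(-13), np.int64(38)), (312, np.int64(11), np.int64(-6), np.int64(36)), (318, np.int64(11), np.int64(-1), np.int64(34)), (324, np.int64(10), np.int64(3), np.int64(38)), (334, np.int64(10), np.int64(11), np.int64(39))]
208 [(304, np.int64(3), np.int64(-13), np.int64(39)), (312, np.int64(11), np.int64(-6), np.int64(12)), (318, np.int64(11), np.int64(-1), np.int64(10)), (324, np.int64(10), np.int64(3), np.int64(14)), (334, np.int64(3), np.int64(11), np.int64(39))]
216 [(304, np.int64(6), np.int64(-11), np.int64(10)), (312, np.int64(9), np.int64(-5), np.int64(-2)), 318, (324, np.int64(9), np.int64(3), np.int64(-1)), (334, np.int64(-3), np.int64(12), np.int64(39))]
224 [(304, np.int64(5), np.int64(-11), np.int64(-6)), (312, np.int64(6), np.int64(-5), np.int64(-9)), (318, np.int64(6), np.int64(-1), np.int64(-9)), (324, np.int64(6), np.int64(2), np.int64(-9)), (334, np.int64(-10), np.int64(12), np.int64(39))]
232 [(304, np.int64(9), np.int64(-10), np.int64(-31)), (312, np.int64(0), np.int64(-5), np.int64
[... 4205 characters left out ...]
 0.084]
side 0.085 14 [0.596 0.01  0.085] [0.614 0.02  0.089]
side 0.09 18 [0.596 0.01  0.09 ] [0.615 0.023 0.095]
side 0.095 11 [0.596 0.011 0.096] [0.615 0.021 0.1  ]
side 0.1 26 [0.597 0.012 0.101] [0.616 0.034 0.105]
side 0.105 6 [0.599 0.014 0.105] [0.615 0.024 0.106]
side 0.11 3 [0.599 0.011 0.111] [0.611 0.018 0.114]
side 0.115 11 [0.591 0.009 0.116] [0.619 0.016 0.12 ]
side 0.12 13 [0.589 0.008 0.12 ] [0.618 0.018 0.125]
side 0.125 13 [0.588 0.01  0.125] [0.619 0.018 0.13 ]
side 0.13 15 [0.589 0.009 0.13 ] [0.619 0.017 0.135]
side 0.135 18 [0.589 0.01  0.135] [0.619 0.018 0.14 ]
side 0.14 16 [0.589 0.006 0.14 ] [0.619 0.019 0.145]
side 0.145 18 [0.589 0.009 0.145] [0.619 0.02  0.15 ]
```

Request:
step_arm([
  {"dx": 0,"dy": 0,"dz": 0,"rx": 0,"ry": 0,"rz": 0,"claw": 0.3},
  {"dx": 0,"dy": 0,"dz": 0,"rx": 0,"ry": 0,"rz": 0,"claw": 0.3},
  {"dx": 0,"dy": 0,"dz": 0,"rx": 0,"ry": 0,"rz": 0,"claw": 0.3},
  {"dx": 0,"dy": 0,"dz": 0,"rx": 0,"ry": 0,"rz": 0,"claw": 0.3},
  {"dx": 0,"dy": 0,"dz": 0,"rx": 0,"ry": 0,"rz": 0,"claw": 0.3},
  {"dx": 0,"dy": 0,"dz": 0,"rx": 0,"ry": 0,"rz": 0,"claw": 0.3},
  {"dx": 0,"dy": 0,"dz": 0.1,"rx": 0,"ry": 0,"rz": 0,"claw": 0.3},
  {"dx": 0,"dy": 0,"dz": 0.1,"rx": 0,"ry": 0,"rz": 0,"claw": 0.3},
  {"dx": 0,"dy": 0,"dz": 0,"rx": 0,"ry": 0,"rz": 0,"claw": 0.3},
])

```text
time_s: 6.05
ee_pos: [0.6048, 0.0215, 0.0742]
eef_rot: [-3.138, 0.001, 1.374]
force: [-0.8, -0.6, -1.0]
grip_width: 0.0653
grip_force: 0.0
```

```bash
python3 - <<'E'
from h import *
o,p=snap('wrist','w4'); w=wcloud(o,p); print(o['ee_pos'],o['grip_width'],o['force'])
R=Ro.from_euler('xyz',o['eef_rot'])
for n,x in (('wrist',w),)+tuple((n,cloud(snap(n,n+'4')[1])) for n in('scene','side')):
    t=R.inv().apply((x-o['ee_pos']).reshape(-1,3))
    s=t[(abs(t[:,0])<.012)&(abs(t[:,1])>.025)&(abs(t[:,1])<.055)&(t[:,2]<.03)&(t[:,2]>-.12)]
    print(n,len(s),np.histogram(s[:,2],np.arange(-.12,.031,.01))[0],np.sort(s[:,2])[-5:].round(4))
    c=t[(abs(t[:,0])<.02)&(abs(t[:,1])<.02)&(t[:,2]<.015)&(t[:,2]>-.06)]
    print(' vial',len(c),c[:,2].min().round(4),cv2.minEnclosingCircle(c[:,:2].astype(np.float32)))
E
```

```text
[0.60475685 0.02152678 0.074167  ] 0.0652907239655003 [-0.80691452 -0.63643658 -1.01193098]
wrist 9062 [1114  565  728 1027  913  823  677  555  466  361   67  139 1627    0
    0] [0.003  0.003  0.003  0.0031 0.0033]
 vial 2673 -0.0325 ((-0.00027575777494348586, -5.5254000471904874e-05), 0.02800564095377922)
scene 528 [15 45 50 51 48 46 47 42 44 28  0 37 46  7 22] [0.0285 0.0293 0.0293 0.0297 0.0297]
 vial 178 -0.0338 ((-0.0005035204812884331, -0.0007369751110672951), 0.0264300387352705)
side 387 [  3   9  36  37  40  29  27  29  29  24   5   2 107   0  10] [0.0265 0.0272 0.0279 0.0281 0.0298]
 vial 181 -0.0311 ((-0.0017600571736693382, -0.00034757130197249353), 0.025744469836354256)
```

Request:
step_arm([
  {"dx": 0,"dy": 0,"dz": 0.16,"rx": 0,"ry": 0,"rz": 0,"claw": 0.3},
  {"dx": 0,"dy": 0,"dz": 0,"rx": 0,"ry": 0,"rz": 0,"claw": 0.6},
  {"dx": 0,"dy": 0,"dz": 0,"rx": 0,"ry": 0,"rz": 0,"claw": 0.9},
  {"dx": 0,"dy": 0,"dz": 0,"rx": 0,"ry": 0,"rz": 0,"claw": 0.9},
  {"dx": 0,"dy": 0,"dz": 0,"rx": 0,"ry": 0,"rz": 0,"claw": 0.9},
  {"dx": 0,"dy": 0,"dz": 0,"rx": 0,"ry": 0,"rz": 0,"claw": 0.9},
  {"dx": 0,"dy": 0,"dz": 0,"rx": 0,"ry": 0,"rz": 0,"claw": 0.9},
  {"dx": 0,"dy": 0,"dz": 0,"rx": 0,"ry": 0,"rz": 0,"claw": 0.9},
], grip_force=8)

```text
time_s: 7.0
ee_pos: [0.6059, 0.0215, 0.0606]
eef_rot: [3.141, -0.0, 1.374]
force: [-0.1, 0.2, 2.1]
grip_width: 0.0216
grip_force: 8.0
```

Request:
step_arm([
  {"dx": 0,"dy": 0,"dz": -0.2,"rx": 0,"ry": 0,"rz": 0,"claw": 0.9},
  {"dx": 0,"dy": 0,"dz": -0.3,"rx": 0,"ry": 0,"rz": 0,"claw": 0.9},
  {"dx": 0.3,"dy": -0.19,"dz": 0,"rx": 0,"ry": 0,"rz": 0,"claw": 0.9},
  {"dx": 0.3,"dy": -0.19,"dz": 0,"rx": 0,"ry": 0,"rz": 0,"claw": 0.9},
  {"dx": 0.3,"dy": -0.2,"dz": 0,"rx": 0,"ry": 0,"rz": 0,"claw": 0.9},
  {"dx": 0.29,"dy": -0.2,"dz": 0,"rx": 0,"ry": 0,"rz": 0,"claw": 0.9},
  {"dx": 0,"dy": 0,"dz": 0.3,"rx": 0,"ry": 0,"rz": 0,"claw": 0.9},
  {"dx": 0,"dy": 0,"dz": 0.3,"rx": 0,"ry": 0,"rz": 0,"claw": 0.9},
  {"dx": 0,"dy": 0,"dz": 0.3,"rx": 0,"ry": 0,"rz": 0,"claw": 0.9},
  {"dx": 0,"dy": 0,"dz": 0,"rx": 0,"ry": 0,"rz": 0,"claw": 0.9},
])

```text
time_s: 8.0
ee_pos: [0.5503, 0.1531, 0.0169]
eef_rot: [-3.136, 0.002, 1.375]
force: [-0.4, -0.2, -0.3]
grip_width: 0.0218
grip_force: 8.0
```

Request:
step_arm([
  {"dx": 0,"dy": 0,"dz": 0.08,"rx": 0,"ry": 0,"rz": 0,"claw": 0.9},
  {"dx": 0,"dy": 0,"dz": 0,"rx": 0,"ry": 0,"rz": 0,"claw": 0.9},
  {"dx": 0,"dy": 0,"dz": 0,"rx": 0,"ry": 0,"rz": 0,"claw": 0.9},
])

```text
time_s: 8.3
ee_pos: [0.5531, 0.1535, 0.0135]
eef_rot: [3.14, -0.001, 1.374]
force: [0.6, 0.2, 0.3]
grip_width: 0.0221
grip_force: 8.0
```

Lower the remaining ~8 mm, release, and rise.

Request:
step_arm([
  {"dx": 0,"dy": 0,"dz": 0.06,"rx": 0,"ry": 0,"rz": 0,"claw": 0.9},
  {"dx": 0,"dy": 0,"dz": 0.015,"rx": 0,"ry": 0,"rz": 0,"claw": 0.9},
  {"dx": 0,"dy": 0,"dz": 0,"rx": 0,"ry": 0,"rz": 0,"claw": 0.9},
  {"dx": 0,"dy": 0,"dz": 0,"rx": 0,"ry": 0,"rz": 0,"claw": 0.9},
])

```text
time_s: 8.7
ee_pos: [0.5525, 0.1534, 0.0049]
eef_rot: [3.142, -0.0, 1.374]
force: [0.6, 0.2, 0.7]
grip_width: 0.0216
grip_force: 8.0
```

Request:
step_arm([
  {"dx": 0,"dy": 0,"dz": 0.005,"rx": 0,"ry": 0,"rz": 0,"claw": 0.7},
  {"dx": 0,"dy": 0,"dz": 0,"rx": 0,"ry": 0,"rz": 0,"claw": 0.4},
  {"dx": 0,"dy": 0,"dz": 0,"rx": 0,"ry": 0,"rz": 0,"claw": 0.4},
  {"dx": 0,"dy": 0,"dz": 0,"rx": 0,"ry": 0,"rz": 0,"claw": 0.4},
  {"dx": 0,"dy": 0,"dz": 0,"rx": 0,"ry": 0,"rz": 0,"claw": 0.4},
  {"dx": 0,"dy": 0,"dz": -0.3,"rx": 0,"ry": 0,"rz": 0,"claw": 0.4},
  {"dx": 0,"dy": 0,"dz": -0.5,"rx": 0,"ry": 0,"rz": 0,"claw": 0.4},
  {"dx": 0,"dy": 0,"dz": -0.5,"rx": 0,"ry": 0,"rz": 0,"claw": 0.4},
  {"dx": 0,"dy": 0,"dz": -0.5,"rx": 0,"ry": 0,"rz": 0,"claw": 0.4},
  {"dx": 0,"dy": 0,"dz": 0,"rx": 0,"ry": 0,"rz": 0,"claw": 0.4},
])

```text
time_s: 9.7
ee_pos: [0.5549, 0.154, 0.1916]
eef_rot: [3.131, -0.004, 1.375]
force: [0.1, 0.2, -0.3]
grip_width: 0.0561
grip_force: 0.0
```

Request:
step_arm([
  {"dx": -0.4,"dy": 0,"dz": -0.1,"rx": 0,"ry": 0,"rz": 0,"claw": 0.4},
  {"dx": -0.4,"dy": 0.1,"dz": 0,"rx": 0,"ry": 0,"rz": 0,"claw": 0.4},
  {"dx": -0.4,"dy": 0.2,"dz": 0,"rx": 0,"ry": 0,"rz": 0,"claw": 0.4},
  {"dx": 0,"dy": 0,"dz": 0,"rx": 0,"ry": 0,"rz": 0,"claw": 0.4},
  {"dx": 0,"dy": 0,"dz": 0,"rx": 0,"ry": 0,"rz": 0,"claw": 0.4},
])

```text
time_s: 10.2
ee_pos: [0.5584, 0.0293, 0.1938]
eef_rot: [-3.141, -0.0, 1.373]
force: [0.3, 0.6, -0.0]
grip_width: 0.0564
grip_force: 0.0
```

```bash
python3 - <<'E'
from h import *
o,p=snap('wrist','w5'); w=wcloud(o,p); print(o['time_s'],o['ee_pos'],o['eef_rot'],o['grip_width'])
q=topmap(w,.04,.056,(.5,.6,.12,.19)); print('slim',len(q),cv2.minEnclosingCircle(q[:,:2].astype(np.float32)),np.median(q,0))
q=topmap(w,.085,.1,(.55,.63,-.095,-.02)); print('squat',len(q),cv2.minEnclosingCircle(q[:,:2].astype(np.float32)) if len(q) else 0,)
q=topmap(w,.069,.077,(.45,.72,-.26,.12))
print(len(q),cv2.minAreaRect(q[:,:2].astype(np.float32)))
# bore of middle: below-top pixels
q=topmap(w,.050,.0685,(.57,.65,-.01,.055)); print('bore mid',len(q),cv2.minEnclosingCircle(q[:,:2].astype(np.float32)) if len(q) else 0)
E
```

```text
10.2 [0.5584179  0.02930315 0.19384812] [-3.14091623e+00 -2.69380748e-05  1.37264539e+00] 0.05640291474920421
slim 318 ((0.5511581897735596, 0.15437203645706177), 0.010158613324165344) [0.55130618 0.15405668 0.04902786]
squat 414 ((0.5861310958862305, -0.059748370200395584), 0.014203503727912903)
9860 ((0.5905857086181641, -0.05734802782535553), (0.24261628091335297, 0.10219581425189972), 78.63158416748047)
bore mid 859 ((0.6198889017105103, 0.03313056752085686), 0.036467544734478)
```

View pics/w5.png

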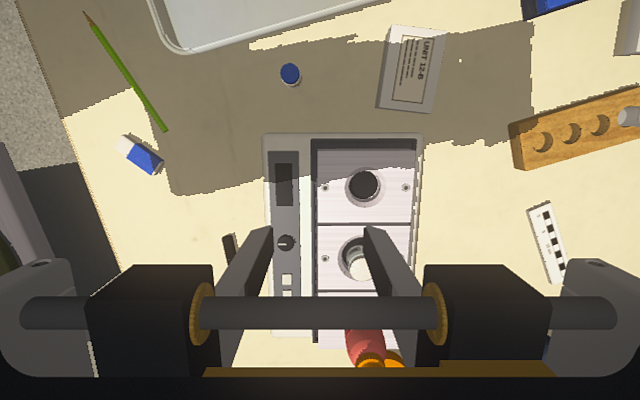

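Request:
step_arm([
  {"dx": -0.4,"dy": 0.2,"dz": 0,"rx": 0,"ry": 0,"rz": 0,"claw": 0.4},
  {"dx": -0.42,"dy": 0.27,"dz": 0,"rx": 0,"ry": 0,"rz": 0,"claw": 0.4},
  {"dx": 0,"dy": 0,"dz": 0.4,"rx": 0,"ry": 0,"rz": 0,"claw": 0.4},
  {"dx": 0,"dy": 0,"dz": 0.4,"rx": 0,"ry": 0,"rz": 0,"claw": 0.4},
  {"dx": 0,"dy": 0,"dz": 0.3,"rx": 0,"ry": 0,"rz": 0,"claw": 0.4},
  {"dx": 0,"dy": 0,"dz": 0,"rx": 0,"ry": 0,"rz": 0,"claw": 0.4},
  {"dx": 0,"dy": 0,"dz": 0,"rx": 0,"ry": 0,"rz": 0,"claw": 0.4},
  {"dx": 0,"dy": 0,"dz": 0,"rx": 0,"ry": 0,"rz": 0,"claw": 0.4},
])

```text
time_s: 11.05
ee_pos: [0.5896, -0.0592, 0.0865]
eef_rot: [3.139, -0.0, 1.375]
force: [-0.3, 0.6, 0.4]
grip_width: 0.0564
grip_force: 0.0
```

Request:
step_arm([
  {"dx": -0.01,"dy": 0,"dz": 0.2,"rx": 0,"ry": 0,"rz": 0,"claw": 0.4},
  {"dx": 0,"dy": 0,"dz": 0.1,"rx": 0,"ry": 0,"rz": 0,"claw": 0.4},
  {"dx": 0,"dy": 0,"dz": 0,"rx": 0,"ry": 0,"rz": 0,"claw": 0.4},
  {"dx": 0,"dy": 0,"dz": 0,"rx": 0,"ry": 0,"rz": 0,"claw": 0.6},
  {"dx": 0,"dy": 0,"dz": 0,"rx": 0,"ry": 0,"rz": 0,"claw": 0.8},
  {"dx": 0,"dy": 0,"dz": 0,"rx": 0,"ry": 0,"rz": 0,"claw": 0.8},
  {"dx": 0,"dy": 0,"dz": 0,"rx": 0,"ry": 0,"rz": 0,"claw": 0.8},
  {"dx": 0,"dy": 0,"dz": 0,"rx": 0,"ry": 0,"rz": 0,"claw": 0.8},
], grip_force=8)

```text
time_s: 11.85
ee_pos: [0.5888, -0.0606, 0.055]
eef_rot: [3.14, -0.0, 1.375]
force: [-0.9, 0.8, 5.6]
grip_width: 0.0298
grip_force: 8.0
```

Request:
step_arm([
  {"dx": 0,"dy": 0,"dz": -0.2,"rx": 0,"ry": 0,"rz": 0,"claw": 0.8},
  {"dx": 0,"dy": 0,"dz": -0.2,"rx": 0,"ry": 0,"rz": 0,"claw": 0.8},
  {"dx": 0.3,"dy": 0.028,"dz": 0,"rx": 0,"ry": 0,"rz": 0,"claw": 0.8},
  {"dx": 0.3,"dy": 0,"dz": 0,"rx": 0,"ry": 0,"rz": 0,"claw": 0.8},
  {"dx": 0.25,"dy": 0,"dz": 0,"rx": 0,"ry": 0,"rz": 0,"claw": 0.8},
  {"dx": 0,"dy": 0,"dz": 0,"rx": 0,"ry": 0,"rz": 0,"claw": 0.8},
  {"dx": 0,"dy": 0,"dz": 0,"rx": 0,"ry": 0,"rz": 0,"claw": 0.8},
  {"dx": 0,"dy": 0,"dz": 0,"rx": 0,"ry": 0,"rz": 0,"claw": 0.8},
])

```text
time_s: 12.65
ee_pos: [0.6076, 0.0213, 0.0942]
eef_rot: [-3.141, 0.0, 1.374]
force: [-0.3, -0.4, -1.0]
grip_width: 0.0297
grip_force: 8.0
```

```bash
python3 - <<'E'
from h import *
o,p=snap('wrist','w6'); w=wcloud(o,p); print(o['time_s'],o['ee_pos'],o['eef_rot'],o['grip_width'],o['force'])
R=Ro.from_euler('xyz',o['eef_rot'])
t=R.inv().apply((w-o['ee_pos']).reshape(-1,3))
c=t[(abs(t[:,0])<.03)&(abs(t[:,1])<.013)&(t[:,2]<-.02)&(t[:,2]>-.05)]
print(len(c),c.min(0),c.max(0))
q=topmap(w,.069,.077,(.45,.72,-.26,.12))
print(len(q),cv2.minAreaRect(q[:,:2].astype(np.float32)))
E
```

```text
12.65 [0.60757508 0.02130503 0.09423326] [-3.14134060e+00  1.82082767e-04  1.37376548e+00] 0.02971422386878929 [-0.30575115 -0.41495211 -0.98801302]
2145 [-0.01386374 -0.01299796 -0.04805499] [ 0.01488131  0.0129999  -0.02009843]
12333 ((0.5969719290733337, -0.024294473230838776), (0.17519690096378326, 0.10271883010864258), 78.70111083984375)
```

View pics/w6.png

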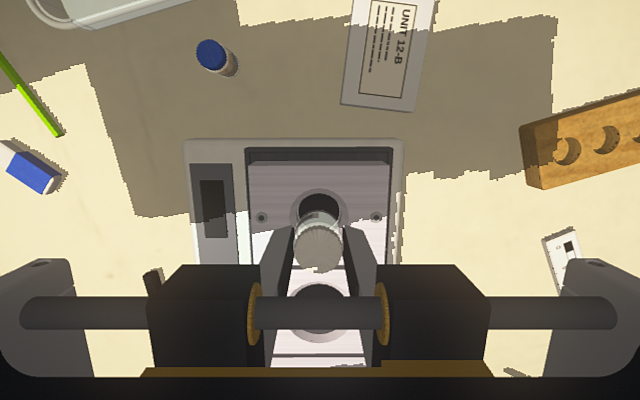

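Request:
step_arm([
  {"dx": 0.013,"dy": 0,"dz": 0.15,"rx": 0,"ry": 0,"rz": 0,"claw": 0.8},
  {"dx": 0,"dy": 0,"dz": 0.1,"rx": 0,"ry": 0,"rz": 0,"claw": 0.8},
  {"dx": 0,"dy": 0,"dz": 0.05,"rx": 0,"ry": 0,"rz": 0,"claw": 0.8},
  {"dx": 0,"dy": 0,"dz": 0,"rx": 0,"ry": 0,"rz": 0,"claw": 0.8},
  {"dx": 0,"dy": 0,"dz": 0,"rx": 0,"ry": 0,"rz": 0,"claw": 0.8},
])

```text
time_s: 13.2
ee_pos: [0.608, 0.0234, 0.0643]
eef_rot: [-3.141, 0.0, 1.374]
force: [0.0, -0.3, -0.7]
grip_width: 0.0294
grip_force: 8.0
```

Request:
step_arm([
  {"dx": -0.005,"dy": 0,"dz": 0.05,"rx": 0,"ry": 0,"rz": 0,"claw": 0.8},
  {"dx": 0,"dy": 0,"dz": 0.03,"rx": 0,"ry": 0,"rz": 0,"claw": 0.8},
  {"dx": 0,"dy": 0,"dz": 0,"rx": 0,"ry": 0,"rz": 0,"claw": 0.8},
  {"dx": 0,"dy": 0,"dz": 0,"rx": 0,"ry": 0,"rz": 0,"claw": 0.8},
])

```text
time_s: 13.6
ee_pos: [0.6079, 0.0229, 0.0563]
eef_rot: [-3.142, 0.0, 1.374]
force: [0.3, 0.0, -0.0]
grip_width: 0.0296
grip_force: 8.0
```

Request:
step_arm([
  {"dx": 0,"dy": 0,"dz": 0,"rx": 0,"ry": 0,"rz": 0,"claw": 0.65},
  {"dx": 0,"dy": 0,"dz": 0,"rx": 0,"ry": 0,"rz": 0,"claw": 0.5},
  {"dx": 0,"dy": 0,"dz": 0,"rx": 0,"ry": 0,"rz": 0,"claw": 0.5},
  {"dx": 0,"dy": 0,"dz": 0,"rx": 0,"ry": 0,"rz": 0,"claw": 0.5},
  {"dx": 0,"dy": 0,"dz": -0.25,"rx": 0,"ry": 0,"rz": 0,"claw": 0.5},
  {"dx": 0,"dy": 0,"dz": -0.4,"rx": 0,"ry": 0,"rz": 0,"claw": 0.2},
  {"dx": 0,"dy": 0,"dz": -0.4,"rx": 0,"ry": 0,"rz": 0,"claw": 0},
  {"dx": 0,"dy": 0,"dz": -0.4,"rx": 0,"ry": 0,"rz": 0,"claw": 0},
  {"dx": -0.4,"dy": 0,"dz": 0,"rx": 0,"ry": 0,"rz": 0,"claw": 0},
  {"dx": -0.4,"dy": 0,"dz": 0,"rx": 0,"ry": 0,"rz": 0,"claw": 0},
])

```text
time_s: 14.6
ee_pos: [0.5924, -0.0559, 0.2026]
eef_rot: [3.139, -0.0, 1.376]
force: [1.7, 0.5, 0.6]
grip_width: 0.0838
grip_force: 0.0
```

```bash
python3 - <<'E'
from h import *
o,p=snap('wrist'); o,p=snap('wrist','w7'); w=wcloud(o,p); print(o['time_s'],o['ee_pos'],o['eef_rot'],o['grip_width'],o['force'])
q=topmap(w,.0865,.1,(.57,.65,-.01,.055)); print('squat',len(q),cv2.minEnclosingCircle(q[:,:2].astype(np.float32)),np.median(q,0))
q=topmap(w,.069,.077,(.45,.72,-.26,.12))
print(len(q),cv2.minAreaRect(q[:,:2].astype(np.float32)))
E
```

```text
14.65 [ 0.59116915 -0.06134998  0.20195099] [3.14056114e+00 1.36678620e-03 1.37249030e+00] 0.08729305898797067 [-2.61332742 -4.88730328  0.19609926]
squat 649 ((0.6061379909515381, 0.02297164872288704), 0.01386890560388565) [0.60613322 0.02295381 0.09311338]
15840 ((0.5906882286071777, -0.05728276073932648), (0.24206428229808807, 0.10237868875265121), 78.72244262695312)
```

View pics/w7.png

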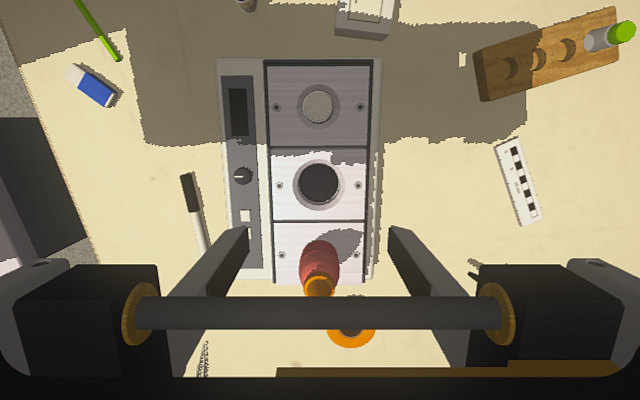

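Request:
step_arm([
  {"dx": -0.4,"dy": 0,"dz": 0,"rx": 0,"ry": 0,"rz": 0,"claw": 0},
  {"dx": -0.4,"dy": 0,"dz": 0,"rx": 0,"ry": 0,"rz": 0,"claw": 0},
  {"dx": 0,"dy": 0,"dz": 0,"rx": 0,"ry": 0,"rz": 0,"claw": 0},
  {"dx": 0,"dy": 0,"dz": 0,"rx": 0,"ry": 0,"rz": 0,"claw": 0},
  {"dx": 0,"dy": 0,"dz": 0,"rx": 0,"ry": 0,"rz": 0,"claw": 0},
])

```text
time_s: 15.2
ee_pos: [0.5769, -0.1329, 0.2013]
eef_rot: [-3.141, -0.0, 1.375]
force: [0.1, 0.9, -0.1]
grip_width: 0.0941
grip_force: 0.0
```

Request:
step_arm([
  {"dx": -0.055,"dy": 0.005,"dz": 0.2,"rx": 0,"ry": 0,"rz": 0,"claw": 0},
  {"dx": 0,"dy": 0,"dz": 0.3,"rx": 0,"ry": 0,"rz": 0,"claw": 0},
  {"dx": 0,"dy": 0,"dz": 0.3,"rx": 0,"ry": 0,"rz": 0,"claw": 0},
  {"dx": 0,"dy": 0,"dz": 0.25,"rx": 0,"ry": 0,"rz": 0,"claw": 0},
  {"dx": 0,"dy": 0,"dz": 0.15,"rx": 0,"ry": 0,"rz": 0,"claw": 0},
  {"dx": 0,"dy": 0,"dz": 0.05,"rx": 0,"ry": 0,"rz": 0,"claw": 0},
  {"dx": 0,"dy": 0,"dz": 0,"rx": 0,"ry": 0,"rz": 0,"claw": 0.3},
  {"dx": 0,"dy": 0,"dz": 0,"rx": 0,"ry": 0,"rz": 0,"claw": 0.45},
], grip_force=8)

```text
time_s: 16.0
ee_pos: [0.5768, -0.1394, 0.0776]
eef_rot: [3.14, 0.0, 1.375]
force: [0.2, 0.5, 0.7]
grip_width: 0.0815
grip_force: 0.0
```

Request:
step_arm([
  {"dx": 0,"dy": 0,"dz": 0.02,"rx": 0,"ry": 0,"rz": 0,"claw": 0.5},
  {"dx": 0,"dy": 0,"dz": 0,"rx": 0,"ry": 0,"rz": 0,"claw": 0.6},
  {"dx": 0,"dy": 0,"dz": 0,"rx": 0,"ry": 0,"rz": 0,"claw": 0.7},
  {"dx": 0,"dy": 0,"dz": 0,"rx": 0,"ry": 0,"rz": 0,"claw": 0.7},
  {"dx": 0,"dy": 0,"dz": 0,"rx": 0,"ry": 0,"rz": 0,"claw": 0.7},
  {"dx": 0,"dy": 0,"dz": 0,"rx": 0,"ry": 0,"rz": 0,"claw": 0.7},
  {"dx": 0,"dy": 0,"dz": 0,"rx": 0,"ry": 0,"rz": 0,"claw": 0.7},
], grip_force=8)

```text
time_s: 16.7
ee_pos: [0.5762, -0.1395, 0.0745]
eef_rot: [3.141, 0.0, 1.374]
force: [0.4, -0.1, 2.4]
grip_width: 0.0418
grip_force: 8.0
```

Request:
step_arm([
  {"dx": 0,"dy": 0,"dz": -0.15,"rx": 0,"ry": 0,"rz": 0,"claw": 0.7},
  {"dx": 0,"dy": 0,"dz": -0.1,"rx": 0,"ry": 0,"rz": 0,"claw": 0.7},
  {"dx": 0.2,"dy": 0,"dz": 0,"rx": 0,"ry": 0,"rz": 0,"claw": 0.7},
  {"dx": 0.25,"dy": 0,"dz": 0,"rx": 0,"ry": 0,"rz": 0,"claw": 0.7},
  {"dx": 0.25,"dy": 0,"dz": 0,"rx": 0,"ry": 0,"rz": 0,"claw": 0.7},
  {"dx": 0.12,"dy": 0,"dz": 0,"rx": 0,"ry": 0,"rz": 0,"claw": 0.7},
  {"dx": 0,"dy": 0,"dz": 0,"rx": 0,"ry": 0,"rz": 0,"claw": 0.7},
  {"dx": 0,"dy": 0,"dz": 0,"rx": 0,"ry": 0,"rz": 0,"claw": 0.7},
  {"dx": 0,"dy": 0,"dz": 0,"rx": 0,"ry": 0,"rz": 0,"claw": 0.7},
])

```text
time_s: 17.6
ee_pos: [0.592, -0.06, 0.0995]
eef_rot: [3.142, 0.0, 1.374]
force: [-0.0, -1.0, -0.4]
grip_width: 0.0418
grip_force: 8.0
```

```bash
python3 - <<'E'
from h import *
o,p=snap('wrist'); o,p=snap('wrist','w8'); w=wcloud(o,p); print(o['time_s'],o['ee_pos'],o['eef_rot'],o['grip_width'],o['force'])
R=Ro.from_euler('xyz',o['eef_rot'])
t=R.inv().apply((w-o['ee_pos']).reshape(-1,3))
for z0,z1 in((-.08,-.07),(-.085,-.08),(-.095,-.09),(-.11,-.1)):
    c=t[(abs(t[:,0])<.03)&(abs(t[:,1])<.018)&(t[:,2]<z1)&(t[:,2]>z0)]
    if len(c): print(z0,len(c),c.min(0).round(4),c.max(0).round(4))
E
```

```text
17.65 [ 0.59197493 -0.06002661  0.09944615] [3.14153449e+00 9.97711597e-05 1.37334427e+00] 0.0417000230171429 [-0.11961237 -1.1259303  -0.7437706 ]
-0.08 1431 [-0.0063 -0.0169 -0.08  ] [ 0.0162  0.0121 -0.07  ]
-0.085 416 [-0.0003 -0.0122 -0.085 ] [ 0.0118  0.0074 -0.08  ]
-0.095 286 [ 0.0043 -0.0094 -0.095 ] [ 0.0091  0.0047 -0.09  ]
-0.11 35 [-0.0031 -0.0051 -0.1044] [-0.0008 -0.0002 -0.1024]
```

View pics/w8.png

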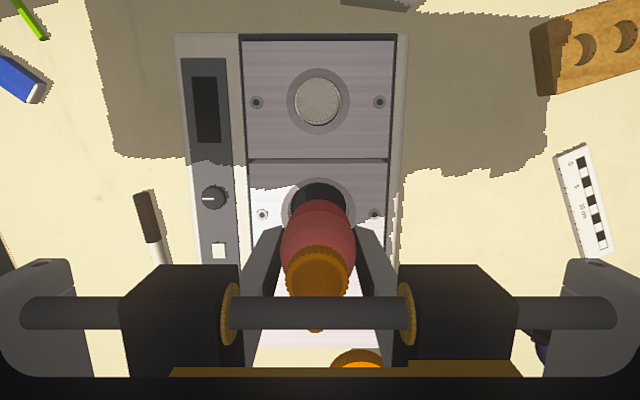

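Request:
step_arm([
  {"dx": 0.015,"dy": 0,"dz": 0.1,"rx": 0,"ry": 0,"rz": 0,"claw": 0.7},
  {"dx": 0,"dy": 0,"dz": 0.1,"rx": 0,"ry": 0,"rz": 0,"claw": 0.7},
  {"dx": 0,"dy": 0,"dz": 0.1,"rx": 0,"ry": 0,"rz": 0,"claw": 0.7},
  {"dx": 0,"dy": 0,"dz": 0,"rx": 0,"ry": 0,"rz": 0,"claw": 0.7},
  {"dx": 0,"dy": 0,"dz": 0,"rx": 0,"ry": 0,"rz": 0,"claw": 0.7},
])

```text
time_s: 18.2
ee_pos: [0.5922, -0.0576, 0.069]
eef_rot: [-3.141, 0.0, 1.374]
force: [0.9, -0.7, -0.8]
grip_width: 0.0421
grip_force: 8.0
```

Request:
step_arm([
  {"dx": -0.005,"dy": 0,"dz": 0.06,"rx": 0,"ry": 0,"rz": 0,"claw": 0.7},
  {"dx": 0,"dy": 0,"dz": 0.04,"rx": 0,"ry": 0,"rz": 0,"claw": 0.7},
  {"dx": 0,"dy": 0,"dz": 0,"rx": 0,"ry": 0,"rz": 0,"claw": 0.7},
  {"dx": 0,"dy": 0,"dz": 0,"rx": 0,"ry": 0,"rz": 0,"claw": 0.7},
])

```text
time_s: 18.6
ee_pos: [0.5923, -0.058, 0.0593]
eef_rot: [-3.141, -0.0, 1.374]
force: [0.5, 0.2, 0.4]
grip_width: 0.0418
grip_force: 8.0
```

Request:
step_arm([
  {"dx": 0,"dy": 0,"dz": 0,"rx": 0,"ry": 0,"rz": 0,"claw": 0.5},
  {"dx": 0,"dy": 0,"dz": 0,"rx": 0,"ry": 0,"rz": 0,"claw": 0.3},
  {"dx": 0,"dy": 0,"dz": 0,"rx": 0,"ry": 0,"rz": 0,"claw": 0.3},
  {"dx": 0,"dy": 0,"dz": 0,"rx": 0,"ry": 0,"rz": 0,"claw": 0.3},
  {"dx": 0,"dy": 0,"dz": -0.2,"rx": 0,"ry": 0,"rz": 0,"claw": 0.3},
  {"dx": 0,"dy": 0,"dz": -0.4,"rx": 0,"ry": 0,"rz": 0,"claw": 0.3},
  {"dx": 0,"dy": 0,"dz": -0.4,"rx": 0,"ry": 0,"rz": 0,"claw": 0.3},
  {"dx": 0,"dy": 0,"dz": -0.4,"rx": 0,"ry": 0,"rz": 0,"claw": 0.3},
  {"dx": 0,"dy": 0,"dz": -0.2,"rx": 0,"ry": 0,"rz": 0,"claw": 0.3},
  {"dx": 0,"dy": 0,"dz": 0,"rx": 0,"ry": 0,"rz": 0,"claw": 0.3},
])

```text
time_s: 19.6
ee_pos: [0.5933, -0.0582, 0.2226]
eef_rot: [3.136, -0.0, 1.374]
force: [0.3, 0.2, -0.0]
grip_width: 0.0661
grip_force: 0.0
```

Request:
step_arm([
  {"dx": 0.35,"dy": -0.14,"dz": 0,"rx": 0,"ry": 0,"rz": 0,"claw": 0.3},
  {"dx": 0.35,"dy": -0.14,"dz": 0,"rx": 0,"ry": 0,"rz": 0,"claw": 0.3},
  {"dx": 0.35,"dy": -0.14,"dz": 0,"rx": 0,"ry": 0,"rz": 0,"claw": 0.3},
  {"dx": 0.35,"dy": -0.14,"dz": 0,"rx": 0,"ry": 0,"rz": 0,"claw": 0.3},
  {"dx": 0.35,"dy": -0.14,"dz": 0,"rx": 0,"ry": 0,"rz": 0,"claw": 0.3},
  {"dx": 0.25,"dy": -0.1,"dz": 0,"rx": 0,"ry": 0,"rz": 0,"claw": 0.3},
  {"dx": 0,"dy": 0,"dz": 0,"rx": 0,"ry": 0,"rz": 0,"claw": 0.3},
  {"dx": 0,"dy": 0,"dz": 0,"rx": 0,"ry": 0,"rz": 0,"claw": 0.3},
  {"dx": 0,"dy": 0,"dz": 0,"rx": 0,"ry": 0,"rz": 0,"claw": 0.3},
])

```text
time_s: 20.5
ee_pos: [0.5528, 0.1528, 0.2186]
eef_rot: [-3.141, 0.001, 1.374]
force: [0.4, 1.0, 0.5]
grip_width: 0.0656
grip_force: 0.0
```

```bash
python3 - <<'E'
from h import *
o,p=snap('scene','s9'); w=cloud(p); print(o['time_s'],o['ee_pos'],o['grip_width'])
i=p['img']
q=w[(w[...,2]>.09)&(abs(w[...,0]-.59)<.04)&(abs(w[...,1]+.058)<.04)]; print('bottle top',np.sort(q[:,2])[-4:])
r=snap('side')[1]['img']
cv2.imwrite('pics/c9.png',np.hstack([cv2.resize(x[130:290,240:400,::-1],(400,400),interpolation=2) for x in(i,r)]))
E
```

```text
20.5 [0.55284239 0.15279121 0.21859527] 0.06556023534544765
bottle top [0.16346974 0.16350472 0.16359285 0.16400466]
```

View pics/c9.png

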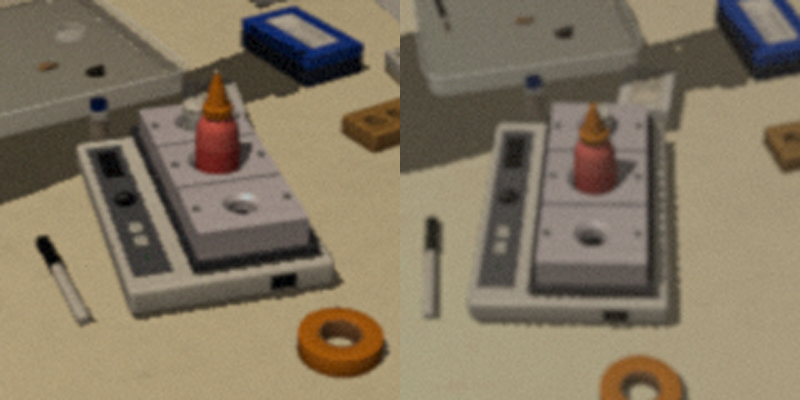

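Request:
step_arm([
  {"dx": 0.01,"dy": 0,"dz": 0.4,"rx": 0,"ry": 0,"rz": 0,"claw": 0.3},
  {"dx": 0,"dy": 0,"dz": 0.4,"rx": 0,"ry": 0,"rz": 0,"claw": 0.3},
  {"dx": 0,"dy": 0,"dz": 0.4,"rx": 0,"ry": 0,"rz": 0,"claw": 0.3},
  {"dx": 0,"dy": 0,"dz": 0.4,"rx": 0,"ry": 0,"rz": 0,"claw": 0.3},
  {"dx": 0,"dy": 0,"dz": 0.3,"rx": 0,"ry": 0,"rz": 0,"claw": 0.3},
  {"dx": 0,"dy": 0,"dz": 0.15,"rx": 0,"ry": 0,"rz": 0,"claw": 0.3},
  {"dx": 0,"dy": 0,"dz": 0,"rx": 0,"ry": 0,"rz": 0,"claw": 0.3},
  {"dx": 0,"dy": 0,"dz": 0,"rx": 0,"ry": 0,"rz": 0,"claw": 0.3},
  {"dx": 0,"dy": 0,"dz": 0,"rx": 0,"ry": 0,"rz": 0,"claw": 0.3},
])

```text
time_s: 21.5
ee_pos: [0.5541, 0.1548, 0.0161]
eef_rot: [3.139, -0.001, 1.374]
force: [0.2, 0.0, 0.6]
grip_width: 0.0657
grip_force: 0.0
```

Request:
step_arm([
  {"dx": -0.008,"dy": -0.01,"dz": 0.1,"rx": 0,"ry": 0,"rz": 0,"claw": 0.5},
  {"dx": 0,"dy": 0,"dz": 0,"rx": 0,"ry": 0,"rz": 0,"claw": 0.65},
  {"dx": 0,"dy": 0,"dz": 0,"rx": 0,"ry": 0,"rz": 0,"claw": 0.7},
  {"dx": 0,"dy": 0,"dz": 0,"rx": 0,"ry": 0,"rz": 0,"claw": 0.8},
  {"dx": 0,"dy": 0,"dz": 0,"rx": 0,"ry": 0,"rz": 0,"claw": 0.9},
  {"dx": 0,"dy": 0,"dz": 0,"rx": 0,"ry": 0,"rz": 0,"claw": 0.9},
  {"dx": 0,"dy": 0,"dz": 0,"rx": 0,"ry": 0,"rz": 0,"claw": 0.9},
  {"dx": 0,"dy": 0,"dz": 0,"rx": 0,"ry": 0,"rz": 0,"claw": 0.9},
  {"dx": 0,"dy": 0,"dz": 0,"rx": 0,"ry": 0,"rz": 0,"claw": 0.9},
], grip_force=8)

```text
time_s: 22.4
ee_pos: [0.552, 0.1541, 0.0044]
eef_rot: [3.141, -0.0, 1.374]
force: [1.2, 0.6, 0.2]
grip_width: 0.022
grip_force: 8.0
```

Request:
step_arm([
  {"dx": 0,"dy": 0,"dz": -0.2,"rx": 0,"ry": 0,"rz": 0,"claw": 0.9},
  {"dx": 0,"dy": 0,"dz": -0.4,"rx": 0,"ry": 0,"rz": 0,"claw": 0.9},
  {"dx": 0,"dy": 0,"dz": -0.45,"rx": 0,"ry": 0,"rz": 0,"claw": 0.9},
  {"dx": 0,"dy": 0,"dz": -0.45,"rx": 0,"ry": 0,"rz": 0,"claw": 0.9},
  {"dx": 0,"dy": 0,"dz": -0.4,"rx": 0,"ry": 0,"rz": 0,"claw": 0.9},
  {"dx": 0,"dy": 0,"dz": -0.1,"rx": 0,"ry": 0,"rz": 0,"claw": 0.9},
  {"dx": -0.3,"dy": 0.1,"dz": 0,"rx": 0,"ry": 0,"rz": 0,"claw": 0.9},
  {"dx": -0.35,"dy": 0.1,"dz": 0,"rx": 0,"ry": 0,"rz": 0,"claw": 0.9},
])

```text
time_s: 23.2
ee_pos: [0.5586, 0.0864, 0.2039]
eef_rot: [-3.141, 0.0, 1.377]
force: [0.4, -0.6, 0.2]
grip_width: 0.0217
grip_force: 8.0
```

Request:
step_arm([
  {"dx": -0.35,"dy": 0.1,"dz": 0,"rx": 0,"ry": 0,"rz": 0,"claw": 0.9},
  {"dx": -0.35,"dy": 0.1,"dz": 0,"rx": 0,"ry": 0,"rz": 0,"claw": 0.9},
  {"dx": -0.35,"dy": 0.1,"dz": 0,"rx": 0,"ry": 0,"rz": 0,"claw": 0.9},
  {"dx": -0.35,"dy": 0.1,"dz": 0,"rx": 0,"ry": 0,"rz": 0,"claw": 0.9},
  {"dx": -0.35,"dy": 0.1,"dz": 0,"rx": 0,"ry": 0,"rz": 0,"claw": 0.9},
  {"dx": -0.3,"dy": 0.1,"dz": 0,"rx": 0,"ry": 0,"rz": 0,"claw": 0.9},
  {"dx": -0.12,"dy": 0.01,"dz": 0,"rx": 0,"ry": 0,"rz": 0,"claw": 0.9},
  {"dx": 0,"dy": 0,"dz": 0,"rx": 0,"ry": 0,"rz": 0,"claw": 0.9},
  {"dx": 0,"dy": 0,"dz": 0,"rx": 0,"ry": 0,"rz": 0,"claw": 0.9},
  {"dx": 0,"dy": 0,"dz": 0,"rx": 0,"ry": 0,"rz": 0,"claw": 0.9},
])

```text
time_s: 24.2
ee_pos: [0.5764, -0.1369, 0.2043]
eef_rot: [-3.142, -0.0, 1.376]
force: [-0.2, -0.1, -0.8]
grip_width: 0.0219
grip_force: 8.0
```

```bash
python3 - <<'E'
from h import *
o,p=snap('wrist'); o,p=snap('wrist','w10'); w=wcloud(o,p); print(o['time_s'],o['ee_pos'],o['eef_rot'],o['grip_width'],o['force'])
R=Ro.from_euler('xyz',o['eef_rot'])
t=R.inv().apply((w-o['ee_pos']).reshape(-1,3))
z=t[(abs(t[:,0])<.02)&(abs(t[:,1])<.008)&(t[:,2]>-.055)&(t[:,2]<-.03)]
print(z[:,2].min(),[ (z[abs(z[:,2]-a)<.0025].min(0).round(4),z[abs(z[:,2]-a)<.0025].max(0).round(4)) for a in (-.043,-.038)])
E
```

```text
24.25 [ 0.5764036  -0.13699767  0.20440602] [ 3.14152651e+00 -1.34318983e-04  1.37592536e+00] 0.02194993192524205 [-0.8160292   0.68271081 -0.4636387 ]
-0.046889321387636684 [(array([-0.0096, -0.008 , -0.0455]), array([ 0.0103,  0.0078, -0.0406])), (array([ 0.0018, -0.0077, -0.0405]), array([ 0.0101,  0.008 , -0.0355]))]
```

View pics/w10.png

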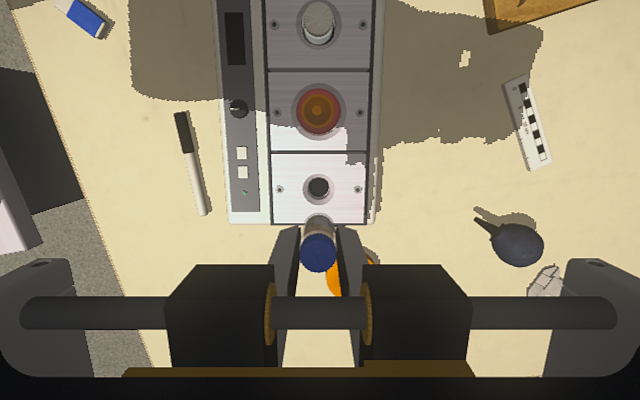

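Request:
step_arm([
  {"dx": -0.013,"dy": 0,"dz": 0.3,"rx": 0,"ry": 0,"rz": 0,"claw": 0.9},
  {"dx": 0,"dy": 0,"dz": 0.4,"rx": 0,"ry": 0,"rz": 0,"claw": 0.9},
  {"dx": 0,"dy": 0,"dz": 0.3,"rx": 0,"ry": 0,"rz": 0,"claw": 0.9},
  {"dx": 0,"dy": 0,"dz": 0.2,"rx": 0,"ry": 0,"rz": 0,"claw": 0.9},
  {"dx": 0,"dy": 0,"dz": 0,"rx": 0,"ry": 0,"rz": 0,"claw": 0.9},
  {"dx": 0,"dy": 0,"dz": 0,"rx": 0,"ry": 0,"rz": 0,"claw": 0.9},
  {"dx": 0,"dy": 0,"dz": 0,"rx": 0,"ry": 0,"rz": 0,"claw": 0.9},
])

```text
time_s: 25.0
ee_pos: [0.5768, -0.1395, 0.086]
eef_rot: [3.139, 0.0, 1.375]
force: [0.3, -0.8, -0.7]
grip_width: 0.0218
grip_force: 8.0
```

Request:
step_arm([
  {"dx": 0.008,"dy": -0.005,"dz": 0.1,"rx": 0,"ry": 0,"rz": 0,"claw": 0.9},
  {"dx": 0,"dy": 0,"dz": 0,"rx": 0,"ry": 0,"rz": 0,"claw": 0.9},
  {"dx": 0,"dy": 0,"dz": 0,"rx": 0,"ry": 0,"rz": 0,"claw": 0.9},
])

```text
time_s: 25.3
ee_pos: [0.5757, -0.1386, 0.0743]
eef_rot: [-3.141, -0.0, 1.374]
force: [-0.2, 1.2, -0.5]
grip_width: 0.0216
grip_force: 8.0
```

Request:
step_arm([
  {"dx": 0,"dy": 0.003,"dz": 0.05,"rx": 0,"ry": 0,"rz": 0,"claw": 0.9},
  {"dx": 0,"dy": 0,"dz": 0.05,"rx": 0,"ry": 0,"rz": 0,"claw": 0.9},
  {"dx": 0,"dy": 0,"dz": 0.03,"rx": 0,"ry": 0,"rz": 0,"claw": 0.9},
  {"dx": 0,"dy": 0,"dz": 0,"rx": 0,"ry": 0,"rz": 0,"claw": 0.9},
  {"dx": 0,"dy": 0,"dz": 0,"rx": 0,"ry": 0,"rz": 0,"claw": 0.9},
])

```text
time_s: 25.8
ee_pos: [0.576, -0.1387, 0.0613]
eef_rot: [-3.141, -0.0, 1.374]
force: [0.4, 0.2, -0.1]
grip_width: 0.0219
grip_force: 8.0
```

Inserted without contact force; release and rise, then check.

Request:
step_arm([
  {"dx": 0,"dy": 0,"dz": 0,"rx": 0,"ry": 0,"rz": 0,"claw": 0.7},
  {"dx": 0,"dy": 0,"dz": 0,"rx": 0,"ry": 0,"rz": 0,"claw": 0.5},
  {"dx": 0,"dy": 0,"dz": 0,"rx": 0,"ry": 0,"rz": 0,"claw": 0.5},
  {"dx": 0,"dy": 0,"dz": 0,"rx": 0,"ry": 0,"rz": 0,"claw": 0.5},
  {"dx": 0,"dy": 0,"dz": -0.25,"rx": 0,"ry": 0,"rz": 0,"claw": 0.5},
  {"dx": 0,"dy": 0,"dz": -0.4,"rx": 0,"ry": 0,"rz": 0,"claw": 0.5},
  {"dx": 0,"dy": 0,"dz": -0.5,"rx": 0,"ry": 0,"rz": 0,"claw": 0.5},
  {"dx": 0,"dy": 0,"dz": -0.5,"rx": 0,"ry": 0,"rz": 0,"claw": 0.5},
  {"dx": -0.4,"dy": 0,"dz": -0.2,"rx": 0,"ry": 0,"rz": 0,"claw": 0.5},
  {"dx": -0.3,"dy": 0,"dz": -0.2,"rx": 0,"ry": 0,"rz": 0,"claw": 0.5},
])

```text
time_s: 26.8
ee_pos: [0.5622, -0.2084, 0.2684]
eef_rot: [3.14, 0.001, 1.375]
force: [-0.7, -1.0, -0.3]
grip_width: 0.0473
grip_force: 0.0
```

Request:
step_arm([
  {"dx": 0,"dy": 0,"dz": 0,"rx": 0,"ry": 0,"rz": 0,"claw": 0.5},
  {"dx": 0,"dy": 0,"dz": 0,"rx": 0,"ry": 0,"rz": 0,"claw": 0.5},
  {"dx": 0,"dy": 0,"dz": 0,"rx": 0,"ry": 0,"rz": 0,"claw": 0.5},
  {"dx": 0,"dy": 0,"dz": 0,"rx": 0,"ry": 0,"rz": 0,"claw": 0.5},
])

```text
time_s: 27.2
ee_pos: [0.5624, -0.2064, 0.2655]
eef_rot: [-3.14, -0.0, 1.376]
force: [0.1, 0.6, 0.3]
grip_width: 0.0475
grip_force: 0.0
```

```bash
python3 - <<'E'
from h import *
o,p=snap('wrist','w11'); w=wcloud(o,p); print(o['time_s'],o['ee_pos'])
for n,(x,y),a,b in (('mid',(.6067,.0228),.087,.1),('wide',(.5907,-.0577),.118,.138),('wide',(.5907,-.0577),.155,.17),('nar',(.5747,-.1381),.098,.112)):
    q=topmap(w,a,b,(x-.025,x+.025,y-.025,y+.025))
    if len(q): print(n,len(q),np.median(q[:,2]),q[:,2].max(),cv2.minEnclosingCircle(q[:,:2].astype(np.float32)))
E
```

```text
27.2 [ 0.56241416 -0.20638819  0.26547742]
wide 432 0.13301261936325426 0.13796501998746719 ((0.5901232957839966, -0.05788431689143181), 0.01579006388783455)
wide 145 0.16067748626191125 0.16540379293612195 ((0.5892542600631714, -0.059140048921108246), 0.005868682637810707)
nar 243 0.10509624973523526 0.10760630477833755 ((0.5747725963592529, -0.1384003758430481), 0.010109279304742813)
```

View pics/w11.png

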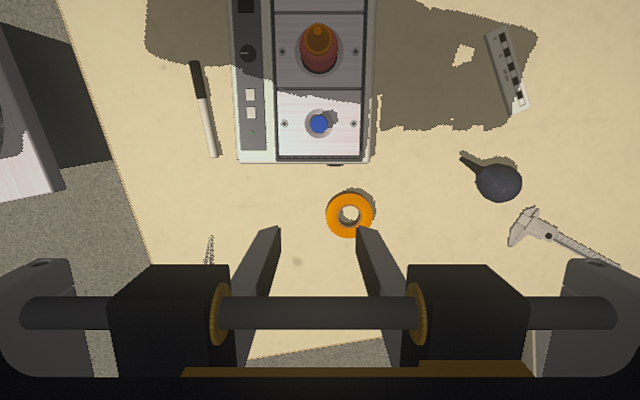

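```bash
python3 -c "
from station import hand_in
print(hand_in())"
```

```text
the job is handed in; nothing more can be done
None
```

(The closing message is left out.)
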